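Clear the beaker aside and put the flat brush away in the drawer

TASK

The small drawer cabinet is blocked by the plain beaker standing in front of it: stand the beaker upright near the middle of the banding wheel first. Then pull the cabinet's top drawer right out to its stop, lay the broad flat brush crosswise, flat on the bottom of the drawer's front compartment, let go of it, and push the drawer fully shut. Do not tip the beaker over, keep the lower drawer shut and leave the other crockery, jars and the thin brush where they are.

Things in the scene. Friction and masses are not known exactly. Their poses are not given: they have to be found in the camera images.
- cab_front (a point): small wooden cabinet with two stacked drawers, 240 deep (x) x 250 wide (y) x 144 mm high, fixed on the table; this point: middle of its top front edge, level with the drawer faces. Axes: its drawers face and slide out along its -x. A low stack of tiles, 18 mm high, is fixed on the rear half of its top
- cab_drawer0 (a joint): opening of the top drawer in m: 0 shut, 0.1656 at its stop
- cab_drawer1 (a joint): opening of the lower drawer in m: 0 shut
- cab_drawer0_handle (a point): middle of the top drawer's bar handle: a horizontal round bar 11 mm thick and 120 mm long (along the cabinet's y), its axis 35 mm in front of the drawer face, on two posts 51 mm either side of the middle, 106 mm above the table, 38 mm below the cabinet's top. The lower drawer has the same bar 60 mm lower
- slot (a point): middle of the floor of the top drawer's front compartment (nearer the handle), 103.5 mm behind the bar; moves with the drawer, axes as the cabinet's. Inside 95 mm (x) by 208 mm (y); walls 40 mm high, front panel 50 mm, divider behind it 25 mm high. Wholly out of the cabinet when the drawer is at its stop
- beaker: plain off-white beaker without handle, open at the top, outside diameter 62, height 100, wall 4 mm, 0.2 kg; origin: centre of its underside, z up
- wheel: decorator's banding wheel: flat blue-painted metal disc, diameter 170 mm, on a short post and a round foot; does not move; origin: centre of its foot on the table
- wheel_top (a point): centre of the wheel's upper face, 90 mm above the table
- brush: broad flat brush, 170 mm long, lying on the table; wooden handle 20 mm thick from x = -85 to 0 mm, then a metal ferrule 42 mm wide (y) and 20 mm high from x = -5 to 35, then bristles 39 mm wide to x = 85; origin: underside of the middle of its length, x along it towards the bristles, z up
- brush_grip (a point): point on the brush handle's axis, at x = -34, 10 mm above its underside
- brush_tip (a point): end of the bristles, at x = 85, 10 mm above the underside
- jar: amber lidded jar, diameter 70, height 90 mm, on the table left of the cabinet (bystander)
- bowl: blue bowl, diameter 120, height 55 mm, right of the cabinet (bystander)
- saucer: white plate, diameter 100, height 16 mm, on the table between robot and beaker (bystander)
- mug: off-white mug with a handle, diameter 84, height 95 mm, at the right (bystander)
- brush_pot: blue pot full of thin brushes, 200 mm high in all, at the left (bystander)
- thin_brush: thin dark brush, 175 mm long, lying at the left (bystander)
Mind the look-alikes: they are no part of the job. What is shaped like the beaker but green is not meant. What is shaped like the brush but purple is not meant.

How it is judged:
By the outcome, as a careful person would: the job done as asked, in the order asked, and still so for the second after the job is handed in, with the robot touching nothing.
It also fails if it takes over 72 s, if anything falls off the work surface, if the arm or the gripper's body presses on something with over 40 N, if the wrist force passes 120 N, or if a joint passes its speed limit or range.

ROBOT

A 6-joint arm with a two-finger parallel gripper is mounted at the origin on the work surface. World frame = base frame: x ahead of the robot, y to its left, z up, the work surface at z = 0. Lengths are in mm, angles in rad, forces in N, time in s.
With the tool pointing down it reaches from about 275 to 975 mm from the base axis. Payload 8.4 kg.
Tool frame: the origin (TCP) lies midway between the tips of the shut fingers; the grasp point (between the pads) lies 19 mm behind it; z points along the fingers, y is the line along which they close (so a half turn about z gives the same grasp; the last joint's range is limited). The gripper opens to 92 mm and grips with 3 to 60 N. Pads are 20 mm wide; open, the fingers measure 128 mm over their backs; the gripper's body (75 mm by 189 mm) begins 69 mm behind the grasp point.
Start: joints at [-1.278, 0.353, 1.633, -0, 1.155, -0.002], TCP at [181.591, -598.04, 214.583] pointing down, gripper open.
Joint ranges: [-2.63, 2.63], [-0.92, 2.1], [0.06, 2.66], [-1.3, 4.44], [0, 2.69], [-3.02, 3.02]. Speed limits (rad/s): [2.22, 2.22, 2.79, 3.14, 3.14, 3.14].

INTERFACE

Orientations are given as a rotation vector (axis times angle).
In Python, from cell import bot gives the robot as it stands. The module is installed in compiled form; this text tells all that it offers.
- The arm moves only by the tool play_rows, never from a script. Its argument "motion" is a list of rows, each a list of 6 numbers: the shift along the tool's x, y, z in mm, then the turn, a rotation vector about the tool's x, y, z in rad. In form: [[x, y, z, rx, ry, rz], ...]. A call has 1 to 12 rows; each row shifts and turns the commanded pose from where the row before left it, along the tool's axes as they then stand; what a row does not reach is not made up. A row lasts 1/8 s, in which the tool goes at most 62.5 mm and 10.7 degrees, less where a joint would pass 70% of its speed; a pose out of reach is approached as far as the arm can. A call with a gripper value outside its range is refused whole. "grip" is the finger opening in mm, from 0 to 91.9, set as the call begins (left out, the last holds). The fingers move at their own pace and stop on an object; "squeeze" is the grip in N (left out, the last holds). Time passes only in rows, so rows that do not move let the fingers close. It gives the time, the measured TCP pose, the force, the opening and the grip force at its end, in the units of the state.
- bot.observe(): the state, without advancing time (a new reading comes with each control period).
- bot.read_camera(name): name is "side" or "top" or "wrist"; returns the picture (384x512x3 uint8, red, green, blue); there is no depth.
- bot.camera_model(name): a dict with "mtx" (3x3 intrinsics, pixels), "k1" (the pictures are not rectified: a ray, as slopes to the right and down, at radius r is drawn at 1 + k1 r^2 times it, then the intrinsics apply), "origin" and "orientation" of the camera in the world. Camera axes: x right, y down, z forward; pixel columns grow to the right and rows downward; lengths in mm; the calibration is good to about 2 mm. A picture is of the moment at which its call begins: read the wrist's pose just before it. camera_model takes no time and is no camera call; for the wrist camera it gives the pose at the moment of the call.
- bot.close_job(): hands the job in; it is judged then, once.
Trained networks look in the newest picture that a camera, given by its name, has taken for a name from the list of things; names that differ only in an ending like _2 or _b are one class to them, and where a whole thing is asked for, a point or a joint stands for the part that bears it (a point fixed in the world has none). Each returns a list of dicts, best first, with "score" (0 to 1); they miss things now and then, are a little off and sometimes report something else, mostly with a low value. They report only what shows in the picture. A call takes as long as a camera call. They do not tell look-alikes from the thing itself.
- bot.recognise(camera, thing): "extent" ([left, top, width, height] in pixels, round what is visible of it).
- bot.silhouettes(camera, thing): "pixels" (384x512 bool, what is visible of it) and "extent" ([left, top, width, height] in pixels, round what is visible of it).
- bot.tip_of(camera, thing): "point" ([column, row] in pixels: a listed point, or the origin of a listed thing).
The state is a dict: "time": time; "joint_positions": joint angles; "qd": joint speeds; "joint_torque": joint torques, N m; "tcp_pos": TCP position; "tcp_rot": TCP orientation; "ft_force": force on the tool from outside, world axes, zero at the start; "ft_torque": the same for the moment, N m; "opening": opening from 0.0 (shut) to 1.0 (fully open); "finger_force": force on a finger pad.
Only numpy, scipy, OpenCV 4.12 (cv2) and the standard library are available. Lean on these libraries where they do the work, as an engineer would, in place of code of your own. Each camera call takes 0.05 s, during which the arm holds its last target. There are 200 camera calls.

## Working session

There is one attempt and no reset: what is moved stays moved. The work goes in short steps, Python scripts to look and compute and a tool call to move; the robot and the scene stay as the last step left them, time stands still between calls to the robot, and variables do not carry over. Pictures are saved under pics/ and viewed, at most 10 in all, crops included, and the job is handed in when it is done.

Besides the shell and the picture viewer there is one more tool, called after ">>>" as a command line: name --pt "numbers of a row" for each row, then --argument value for the rest. play_rows: Moves the arm, as the interface text tells. Its arguments: {"type":"object","properties":{"motion":{"type":"array","items":{"type":"array","items":{"type":"number"}}},"grip":{"type":"number"},"squeeze":{"type":"number"}},"required":["motion"]}

```bash
mkdir -p pics
python3 - <<'E'
from cell import bot
import cv2,numpy as np
s=bot.observe();print(s)
for c in("top","side"):
    im=bot.read_camera(c);cv2.imwrite(f"pics/{c}0.png",im[:,:,::-1])
    m=bot.camera_model(c);print(c,m)
    for t in("beaker","wheel_top","brush","brush_grip","brush_tip","cab_front","cab_drawer0_handle","saucer","jar"):
        print(t,[(np.round(d["point"]).tolist(),round(d["score"],2)) for d in bot.tip_of(c,t)][:4])
E
```

```text
{'time': 0.0, 'joint_positions': array([-1.27836532e+00,  3.53683823e-01,  1.63413197e+00, -4.59744008e-05,
        1.15518266e+00, -2.36050342e-03]), 'qd': array([-0.00132876,  0.00034536, -0.0003143 , -0.00060324, -0.00017172,
       -0.00017059]), 'joint_torque': array([ 3.07688511e-03, -5.93838143e+01, -3.34210825e+01,  6.99519203e-02,
        2.35595653e-02, -1.60930931e-04]), 'tcp_pos': array([ 181.45425852, -597.56270109,  213.84233505]), 'tcp_rot': array([-3.10615378e+00, -4.61208015e-01,  3.84335200e-04]), 'ft_force': array([ 0.1304512 ,  0.81626986, -0.02100167]), 'ft_torque': array([-0.0178548 ,  0.10649771,  0.03550394]), 'finger_force': 0.0, 'opening': 0.9991134471975167}
top {'mtx': array([[420.71310233,   0.        , 248.34697154],
       [  0.        , 420.71310233, 190.33492588],
       [  0.        ,   0.        ,   1.        ]]), 'k1': -0.007993155000737839, 'origin': array([ 276.15642457,   25.06987215, 1734.08891138]), 'orientation': array([-2.16783156,  2.12663457, -0.19083451])}
beaker [([208.0, 187.0], 0.72), ([252.0, 194.0], 0.51)]
wheel_top [([322.0, 210.0],
[... 489 characters left out ...]
259.60278518],
       [  0.        , 493.25266414, 184.86820958],
       [  0.        ,   0.        ,   1.        ]]), 'k1': -0.20600508883451193, 'origin': array([  61.20946121, 1335.25010649,  932.04068021]), 'orientation': array([-0.4267949 ,  2.5602725 , -1.46905988])}
beaker [([253.0, 206.0], 0.82), ([227.0, 233.0], 0.78)]
wheel_top [([292.0, 155.0], 0.57)]
brush [([244.0, 268.0], 0.95), ([311.0, 285.0], 0.61)]
brush_grip [([301.0, 292.0], 0.8), ([255.0, 266.0], 0.55)]
brush_tip [([212.0, 267.0], 0.97), ([324.0, 269.0], 0.72)]
cab_front [([223.0, 169.0], 0.75)]
cab_drawer0_handle [([236.0, 176.0], 0.71)]
saucer [([285.0, 219.0], 0.97), ([292.0, 170.0], 0.47)]
jar [([182.0, 245.0], 0.7)]
```

Run:
```python
import cv2
a=cv2.imread("pics/top0.png")[130:300,120:360];cv2.imwrite("pics/topc.png",cv2.resize(a,None,fx=3.3,fy=3.3,interpolation=cv2.INTER_CUBIC))
a=cv2.imread("pics/side0.png")[120:320,140:400];cv2.imwrite("pics/sidec.png",cv2.resize(a,None,fx=3,fy=3,interpolation=cv2.INTER_CUBIC))
```

```text
(no output)
```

View pics/topc.png

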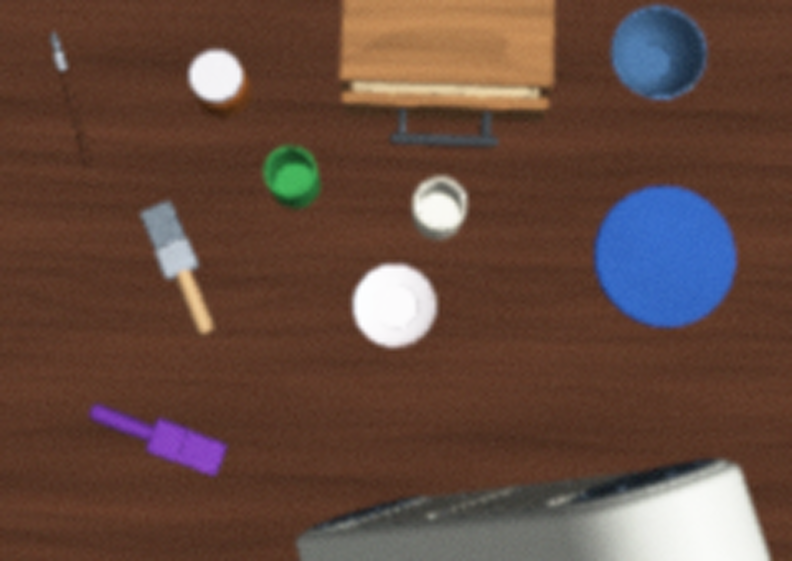

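View pics/sidec.png

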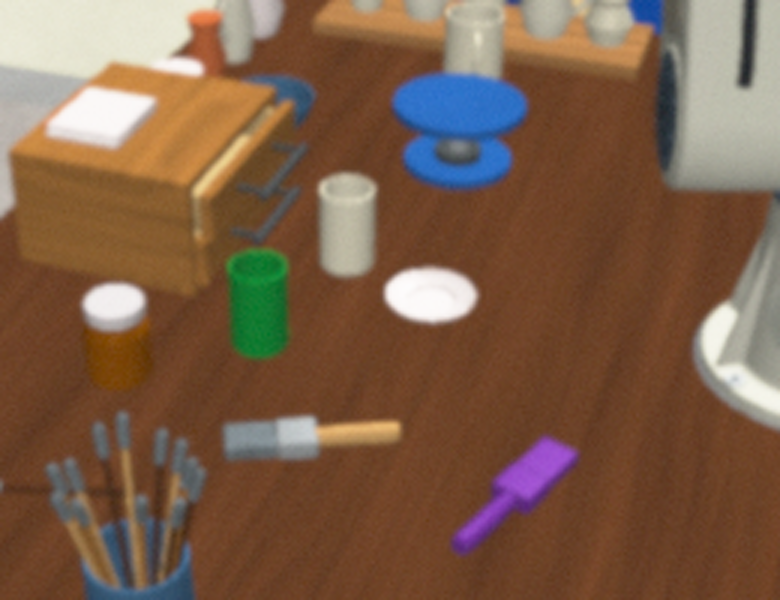

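The top crop shows two beaker shapes: off-white at full-picture pixel (253,193) and green at (208,184). The off-white one in front of the cabinet, with no handle, is the one meant. Of the brush shapes, wood at (176,212) and purple at (168,260), the wooden one is meant. The top drawer also looks slightly open already, and the wheel is at (322,208).

```bash
cat > h.py <<'E'
from cell import bot
import numpy as np,cv2
from scipy.spatial.transform import Rotation as R
def ray(m,p):
    k=m["k1"];M=m["mtx"]
    d=np.array([(p[0]-M[0,2])/M[0,0],(p[1]-M[1,2])/M[1,1]]);u=d.copy()
    for _ in range(20):u=d/(1+k*(u@u))
    return m["origin"],R.from_rotvec(m["orientation"]).apply([u[0],u[1],1])
def onz(m,p,z):
    o,d=ray(m,p);return o+d*(z-o[2])/d[2]
def tri(rs):
    A=np.zeros((3,3));b=np.zeros(3);
    for o,d in rs:
        d=d/np.linalg.norm(d);P=np.eye(3)-np.outer(d,d);A+=P;b+=P@o
    x=np.linalg.solve(A,b);return x,[np.linalg.norm(np.cross(x-o,d/np.linalg.norm(d))) for o,d in rs]
def pix(m,X):
    c=R.from_rotvec(m["orientation"]).inv().apply(np.array(X)-m["origin"]);u=c[:2]/c[2];u=u*(1+m["k1"]*(u@u))
    return m["mtx"][:2,:2]@u+m["mtx"][:2,2]
def down(yaw): # tool pointing down, tool y axis at world angle yaw
    y=np.array([np.cos(yaw),np.sin(yaw),0]);z=np.array([0,0,-1.]);return R.from_matrix(np.c_[np.cross(y,z),y,z])
def to(pos,rot):
    s=bot.observe();r=R.from_rotvec(s["tcp_rot"]);
    print("shift",r.inv().apply(np.array(pos)-s["tcp_pos"]).round(1),"turn",(r.inv()*rot).as_rotvec().round(3))
def st():
    s=bot.observe();r=R.from_rotvec(s["tcp_rot"]).as_matrix();print(round(s["time"],2),"tcp",s["tcp_pos"].round(1),"yawY",np.arctan2(r[1,1],r[0,1]).round(4),"z",r[:,2].round(3),"q",s["joint_positions"].round(2),"F",s["ft_force"].round(1),s["finger_force"])
E
python3 - <<'E'
from h import *
T=bot.camera_model("top");S=bot.camera_model("side");st()
for n,a,b in(("beaker",(252,194),(253,206)),("wheeltop",(322,210),(292,155)),("brush",(176,212),(244,268)),("grip",(177,221),(255,266)),("tip",(166,194),(212,267)),("cabf",(257,159),(223,169)),("hand",(257,172),(236,176))):
    x,e=tri([ray(T,a),ray(S,b)]);print(n,x.round(1),np.round(e,1))
f=lambda x,y:(120+x/3.3-.35,130+y/3.3-.35)
for n,z,p in(("rim",100,(440,200)),("wheel",90,(666,256)),("hL",106,(392,140)),("hR",106,(497,144)),("cabL",144,(340,78)),("cabR",144,(555,85)),("tipL",12,(141,212)),("tipR",12,(168,202)),("hend",10,(205,331)),("green",100,(291,168)),("saucer",14,(394,305)),("jar",90,(216,76))):
    print(n,onz(T,f(*p),z).round(1))
s=lambda x,y:(140+x/3-.33,120+y/3-.33)
for n,z,p in(("rimS",100,(348,188)),("wheelS",90,(460,103)),("tipS",10,(224,443)),("hendS",12,(400,432))): print(n,onz(S,s(*p),z).round(1))
E
```

```text
1.0 tcp [ 181.6 -598.   214.6] yawY -1.276 z [-0.  0. -1.] q [-1.28  0.35  1.63 -0.    1.16 -0.  ] F [ 0.5  1.7 -0.3] 0.0
beaker [540.1 -19.9   5.3] [2.3 2.3]
wheeltop [ 474.8 -295.6   81.8] [7. 7.]
brush [458.7 292.8  -3. ] [1.4 1.4]
grip [423.7 286.1   8.3] [4.5 4.5]
tip [535.6 336.4  12.6] [6.4 6.4]
cabf [658.3 -35.1 123. ] [1.2 1.2]
hand [610.7 -36.4 103.3] [0.7 0.7]
rim [538.5 -21.6 100. ]
wheel [ 477.9 -293.4   90. ]
hL [609.   37.1 106. ]
hR [606.9 -88.6 106. ]
cabL [674.2  99.5 144. ]
cabR [ 671.5 -153.7  144. ]
tipL [529.7 349.5  12. ]
tipR [543.  316.4  12. ]
hend [383.  263.7  10. ]
green [573.5 157.  100. ]
saucer [419.4  30.9  14. ]
jar [686.8 252.4  90. ]
rimS [533.8 -23.  100. ]
wheelS [ 476.4 -288.6   90. ]
tipS [536.6 333.2  10. ]
hendS [380.7 263.6  12. ]
```

Run:
```python
from h import *
to((500,-22,214),down(-np.pi/2))
```

```text
shift [ 472.  -458.7    0.6] turn [-0.     0.     0.295]
```

>>> play_rows --pt "39.3 -38.2 0 0 0 0" --pt "39.3 -38.2 0 0 0 0" --pt "39.3 -38.2 0 0 0 0" --pt "39.3 -38.2 0 0 0 0" --pt "39.3 -38.2 0 0 0 0" --pt "39.3 -38.2 0 0 0 0" --pt "39.3 -38.2 0 0 0 0" --pt "39.3 -38.2 0 0 0 0" --pt "39.3 -38.2 0 0 0 0" --pt "39.3 -38.2 0 0 0 0" --pt "39.3 -38.2 0 0 0 0" --pt "39.3 -38.2 0 0 0 0"

```text
time: 2.5
tcp_pos: [500.5, -20.6, 214.9]
tcp_rot: [3.107, 0.462, 0.001]
ft_force: [0.7, -0.8, 0.1]
opening: 1.0
finger_force: 0.0
```

>>> play_rows --pt "0 0 0 0 0 0.15" --pt "0 0 0 0 0 0.145" --pt "0 0 0 0 0 0" --pt "0 0 0 0 0 0"

```text
time: 3.0
tcp_pos: [499.7, -22.5, 214.7]
tcp_rot: [-3.142, -0.004, -0.0]
ft_force: [-0.3, 0.4, -0.0]
opening: 0.997
finger_force: 0.0
```

Run:
```python
from h import *
st();m=bot.camera_model("wrist");im=bot.read_camera("wrist");cv2.imwrite("pics/w1.png",im[:,:,::-1])
for t,z in(("beaker",0),("cab_drawer0_handle",106),("cab_front",144),("slot",90)):
    print(t,[(np.round(d["point"]).tolist(),round(d["score"],2),onz(m,d["point"],z).round(1)) for d in bot.tip_of("wrist",t)][:3])
```

```text
3.0 tcp [499.7 -22.5 214.7] yawY -1.5682 z [ 0.  0. -1.] q [-0.05  0.16  1.9   0.    1.09  1.52] F [-0.3  0.4 -0. ] 0.0
beaker [([254.0, 136.0], 0.91, array([535.2, -20.2,   0. ])), ([102.0, 106.0], 0.86, array([569.8, 159.7,   0. ]))]
cab_drawer0_handle [([255.0, 54.0], 0.76, array([611.5, -21.9, 106. ]))]
cab_front []
slot [([260.0, 51.0], 0.73, array([616.5, -26.7,  90. ]))]
```

View pics/w1.png

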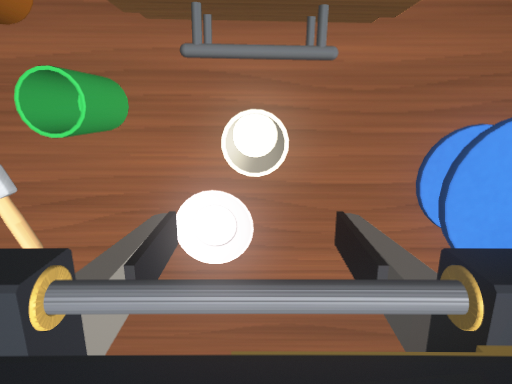

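The wrist picture shows the off-white beaker's rim centred at (255,143), the saucer at (214,227), the green look-alike at (70,101), and the top bar from (184,49) to (335,54).

Run:
```python
from h import *
m=bot.camera_model("wrist")
for n,p,z in(("rim",(255,143),100),("bL",(184,49),106),("bR",(335,54),106),("saucer",(214,227),16)):print(n,onz(m,p,z).round(1))
b=onz(m,(255,143),100);to((b[0],b[1],54),down(-np.pi/2))
```

```text
rim [537.  -22.3 100. ]
bL [615.1  36.5 106. ]
bR [611.3 -88.9 106. ]
saucer [422.7  29.4  16. ]
shift [ 37.3  -0.2 160.6] turn [-0. -0.  0.]
```

>>> play_rows --pt "37.3 0 0 0 0 0" --pt "0 0 0 0 0 0" --pt "0 0 45 0 0 0" --pt "0 0 45 0 0 0" --pt "0 0 40 0 0 0" --pt "0 0 30 0 0 0" --pt "0 0 0 0 0 0"

```text
time: 4.12
tcp_pos: [534.4, -22.4, 52.8]
tcp_rot: [-3.141, -0.0, 0.008]
ft_force: [0.8, 0.3, 1.2]
opening: 1.001
finger_force: 0.0
```

>>> play_rows --grip 50 --squeeze 15 --pt "0 0 0 0 0 0" --pt "0 0 0 0 0 0" --pt "0 0 0 0 0 0" --pt "0 0 0 0 0 0" --pt "0 0 0 0 0 0" --pt "0 0 0 0 0 0"

```text
time: 4.88
tcp_pos: [537.8, -22.3, 55.6]
tcp_rot: [-3.142, 0.0, -0.003]
ft_force: [-1.9, 1.7, 7.5]
opening: 0.679
finger_force: 15.0
```

>>> play_rows --pt "0 0 -20 0 0 0" --pt "0 0 -40 0 0 0" --pt "0 0 -40 0 0 0" --pt "0 0 -20 0 0 0" --pt "-5 20 0 0 0 0" --pt "-10 45 0 0 0 0" --pt "-10 45 0 0 0 0" --pt "-10 45 0 0 0 0" --pt "-10 45 0 0 0 0" --pt "-10 45 0 0 0 0" --pt "-6 25 0 0 0 0" --pt "0 0 0 0 0 0"

```text
time: 6.38
tcp_pos: [475.1, -293.7, 174.3]
tcp_rot: [-3.141, 0.004, 0.001]
ft_force: [0.5, 0.2, -2.8]
opening: 0.679
finger_force: 15.0
```

Run:
```python
from h import *
st();a=[]
for c in("top","side"):
    im=bot.read_camera(c)[:,:,::-1]; a.append(cv2.resize(im[150:260,260:400] if c=="top" else im[90:200,240:380],None,fx=2.8,fy=2.8,interpolation=cv2.INTER_CUBIC))
cv2.imwrite("pics/w2.png",np.hstack(a))
```

```text
6.38 tcp [ 475.1 -293.7  174.3] yawY -1.5734 z [-0.001  0.    -1.   ] q [-0.56  0.29  1.82 -0.    1.03  1.02] F [ 0.5  0.2 -2.8] 14.98350937385112
```

View pics/w2.png

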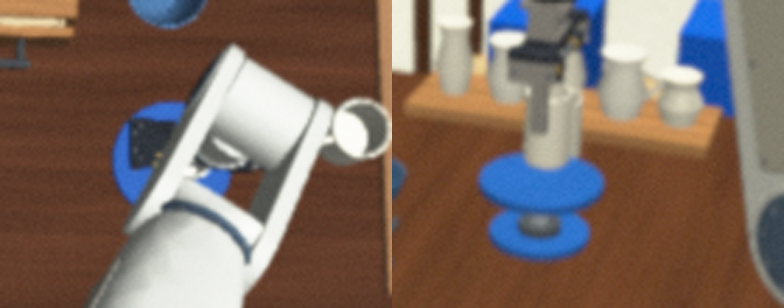

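The held beaker hangs over the wheel's middle. The right half shows it a little above the disc at about (540,180), clear of the mug behind it.

>>> play_rows --pt "0 0 15 0 0 0" --pt "0 0 10 0 0 0" --pt "0 0 3 0 0 0" --pt "0 0 1 0 0 0" --pt "0 0 0 0 0 0" --pt "0 0 0 0 0 0"

```text
time: 7.22
tcp_pos: [476.1, -292.3, 145.7]
tcp_rot: [3.142, -0.0, 0.0]
ft_force: [-0.2, 2.7, -0.3]
opening: 0.682
finger_force: 15.0
```

>>> play_rows --pt "0 0 0.7 0 0 0" --pt "0 0 0 0 0 0" --pt "0 0 0 0 0 0"

```text
time: 7.6
tcp_pos: [476.2, -292.3, 145.6]
tcp_rot: [-3.142, 0.0, -0.001]
ft_force: [-2.8, 3.5, 6.6]
opening: 0.68
finger_force: 15.0
```

>>> play_rows --grip 90 --pt "0 0 0 0 0 0" --pt "0 0 0 0 0 0" --pt "0 0 0 0 0 0" --pt "0 0 0 0 0 0" --pt "0 0 -20 0 0 0" --pt "0 0 -40 0 0 0" --pt "0 0 -40 0 0 0" --pt "0 0 0 0 0 0"

```text
time: 8.6
tcp_pos: [477.5, -293.5, 248.0]
tcp_rot: [3.138, -0.0, 0.008]
ft_force: [-0.1, 0.7, -0.6]
opening: 0.978
finger_force: 0.0
```

Run:
```python
from h import *
st()
m=bot.camera_model("wrist");im=bot.read_camera("wrist");S=bot.camera_model("side");bot.read_camera("side")
for c,mm in(("wrist",m),("side",S)):
  for t,z in(("beaker",90),("wheel_top",90)):
    print(c,t,[(np.round(d["point"]).tolist(),round(d["score"],2),onz(mm,d["point"],z).round(1)) for d in bot.tip_of(c,t)][:3])
to((560,-26,244),down(0.02))
to((560,-26,244),down(np.pi+0.02))
```

```text
8.6 tcp [ 477.5 -293.5  248. ] yawY -1.571 z [ 0.005 -0.003 -1.   ] q [-0.55  0.22  1.74 -0.    1.18  1.02] F [-0.1  0.7 -0.6] 0.0
wrist beaker [([252.0, 174.0], 0.74, array([ 478.3, -290.7,   90. ]))]
wrist wheel_top []
side beaker [([226.0, 233.0], 0.88, array([526.5, 264.9,  90. ])), ([291.0, 152.0], 0.82, array([ 488.3, -306. ,   90. ]))]
side wheel_top [([293.0, 155.0], 0.55, array([ 475.8, -280.8,   90. ]))]
shift [  84.7 -266.    -0.3] turn [-3.000e-03  1.000e-03 -1.591e+00]
shift [  84.7 -266.    -0.3] turn [1.000e-03 2.000e-03 1.551e+00]
```

>>> play_rows --pt "14 -44 0 0 0 0" --pt "14 -44 0 0 0 0" --pt "14 -45 0 0 0 0" --pt "14 -45 0 0 0 0" --pt "14 -44 0 0 0 0" --pt "14 -44 0 0 0 0" --pt "0 0 0 0 0 0" --pt "0 0 0 0 0 0"

```text
time: 9.9
tcp_pos: [559.4, -26.6, 244.1]
tcp_rot: [3.141, 0.001, -0.002]
ft_force: [0.6, -0.5, -0.4]
opening: 0.979
finger_force: 0.0
```

Run:
```python
from h import *
st()
m=bot.camera_model("wrist");im=bot.read_camera("wrist");cv2.imwrite("pics/w3.png",im[:,:,::-1]);print(m["origin"])
for t,z in(("cab_drawer0_handle",106),("cab_front",144),("slot",90)):
    print(t,[(np.round(d["point"]).tolist(),round(d["score"],2),onz(m,d["point"],z).round(1)) for d in bot.tip_of("wrist",t)][:3])
```

```text
9.9 tcp [559.4 -26.6 244.1] yawY -1.5703 z [-0.002 -0.    -1.   ] q [-0.05  0.23  1.74 -0.    1.18  1.52] F [ 0.6 -0.5 -0.4] 0.0
[627.78770273 -26.77022774 414.53230615]
cab_drawer0_handle [([252.0, 123.0], 0.61, array([613.3, -23.6, 106. ]))]
cab_front [([251.0, 68.0], 0.77, array([659.1, -23.1, 144. ])), ([493.0, 249.0], 0.35, array([ 499.8, -248.4,  144. ]))]
slot [([25.0, 228.0], 0.29, array([499.1, 226.7,  90. ]))]
```

View pics/w3.png

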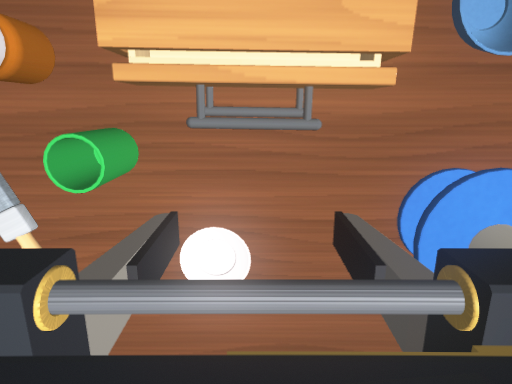

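The bar runs from (190,123) to (321,125), the drawer-face top front edge from (114,79) to (395,82), and the cabinet's front edge from (97,47) to (413,53). The drawer stands slightly open.

Run:
```python
from h import *
m=bot.camera_model("wrist")
for n,p,z in(("bL",(190,123),106),("bR",(321,125),106),("cL",(97,47),144),("cR",(413,53),144),("fL",(114,80),134),("fR",(395,83),134)):print(n,onz(m,p,z).round(1))
to((612,-26,214),down(0.02))
```

```text
bL [613.8  35.8 106. ]
bR [611.6 -91.5 106. ]
cL [675.2  99.1 144. ]
cR [ 670.4 -154.8  144. ]
fL [651.   92.7 134. ]
fR [ 648.2 -147.1  134. ]
shift [52.4 -1.5 30.7] turn [-0.     0.    -1.592]
```

>>> play_rows --grip 25 --pt "53 1 0 0 0 0" --pt "0 0 0 0 0 -0.173" --pt "0 0 0 0 0 -0.173" --pt "0 0 0 0 0 -0.173" --pt "0 0 0 0 0 -0.173" --pt "0 0 0 0 0 -0.173" --pt "0 0 0 0 0 -0.173" --pt "0 0 0 0 0 -0.173" --pt "0 0 0 0 0 -0.173" --pt "0 0 0 0 0 -0.17" --pt "0 0 0 0 0 0" --pt "0 0 0 0 0 0"

```text
time: 11.6
tcp_pos: [612.9, -27.9, 244.9]
tcp_rot: [2.245, 2.197, -0.0]
ft_force: [-0.4, -0.9, 0.0]
opening: 0.271
finger_force: 0.0
```

Run:
```python
from h import *
st();print(bot.observe()["opening"]*91.9);to((612.5,-27.5,87),down(-0.018))
```

```text
11.6 tcp [612.9 -27.9 244.9] yawY -0.0214 z [ 0. -0. -1.] q [-0.05  0.31  1.63 -0.    1.21 -0.03] F [-0.4 -0.9  0. ] 0.0
24.950511029114384
shift [  0.4  -0.4 157.9] turn [ 0.     0.    -0.003]
```

>>> play_rows --pt "0 0 40 0 0 0" --pt "0 0 40 0 0 0" --pt "0 0 20 0 0 0" --pt "0 0 12 0 0 0" --pt "0 0 10 0 0 0" --pt "0 0 0 0 0 0"

```text
time: 12.35
tcp_pos: [612.9, -27.4, 122.7]
tcp_rot: [-2.241, -2.202, 0.0]
ft_force: [0.2, -1.0, 0.4]
opening: 0.272
finger_force: 0.0
```

>>> play_rows --pt "0 0 10 0 0 0" --pt "0 0 10 0 0 0" --pt "0 0 10 0 0 0" --pt "0 0 5 0 0 0" --pt "0 0 0 0 0 0"

```text
time: 12.98
tcp_pos: [612.7, -27.4, 87.4]
tcp_rot: [-2.24, -2.202, 0.001]
ft_force: [-0.2, -0.3, 0.1]
opening: 0.271
finger_force: 0.0
```

>>> play_rows --grip 4 --squeeze 20 --pt "0 0 0 0 0 0" --pt "0 0 0 0 0 0" --pt "0 0 0 0 0 0" --pt "0 0 0 0 0 0"

```text
time: 13.48
tcp_pos: [613.1, -27.4, 88.2]
tcp_rot: [2.24, 2.202, 0.0]
ft_force: [-0.3, 0.6, 2.7]
opening: 0.111
finger_force: 20.0
```

>>> play_rows --pt "0 -8 0 0 0 0" --pt "0 -14 0 0 0 0" --pt "0 -14 0 0 0 0" --pt "0 -14 0 0 0 0" --pt "0 -14 0 0 0 0" --pt "0 -14 0 0 0 0" --pt "0 -14 0 0 0 0" --pt "0 -14 0 0 0 0" --pt "0 -14 0 0 0 0" --pt "0 -8 0 0 0 0" --pt "0 0 0 0 0 0"

```text
time: 14.85
tcp_pos: [483.6, -25.5, 88.1]
tcp_rot: [-2.24, -2.202, 0.001]
ft_force: [-1.3, -3.0, 6.7]
opening: 0.109
finger_force: 20.0
```

>>> play_rows --pt "0 -3 0 0 0 0" --pt "0 -3 0 0 0 0" --pt "0 -2 0 0 0 0" --pt "0 -1 0 0 0 0" --pt "0 0 0 0 0 0"

```text
time: 15.48
tcp_pos: [475.4, -25.3, 88.1]
tcp_rot: [2.24, 2.203, -0.0]
ft_force: [-0.6, -3.4, 6.6]
opening: 0.114
finger_force: 20.0
```

>>> play_rows --pt "0 -1.5 0 0 0 0" --pt "0 -1.5 0 0 0 0" --pt "0 -1.5 0 0 0 0" --pt "0 0 0 0 0 0"

```text
time: 15.98
tcp_pos: [470.9, -25.3, 88.1]
tcp_rot: [2.24, 2.203, -0.001]
ft_force: [0.1, -3.0, 7.1]
opening: 0.111
finger_force: 20.0
```

>>> play_rows --pt "0 -1.5 0 0 0 0" --pt "0 -1.5 0 0 0 0" --pt "0 0 0 0 0 0"

```text
time: 16.35
tcp_pos: [467.9, -25.2, 88.1]
tcp_rot: [2.24, 2.202, -0.0]
ft_force: [-0.8, -4.3, 6.9]
opening: 0.107
finger_force: 20.0
```

>>> play_rows --pt "0 -1.5 0 0 0 0" --pt "0 -1.5 0 0 0 0" --pt "0 0 0 0 0 0"

```text
time: 16.73
tcp_pos: [464.9, -25.1, 88.1]
tcp_rot: [2.24, 2.202, -0.0]
ft_force: [-0.2, -3.6, 7.3]
opening: 0.112
finger_force: 20.0
```

Run:
```python
from h import *
st()
a=[]
for c in("top","side"):
    im=bot.read_camera(c)[:,:,::-1]; a.append(cv2.resize(im[130:240,190:330] if c=="top" else im[120:230,170:310],None,fx=2.8,fy=2.8,interpolation=cv2.INTER_CUBIC))
cv2.imwrite("pics/w4.png",np.hstack(a))
```

```text
16.73 tcp [464.9 -25.1  88.1] yawY -0.0168 z [ 0. -0. -1.] q [-0.06  0.28  2.08 -0.    0.78 -0.04] F [-0.2 -3.6  7.3] 20.00079095363617
```

View pics/w4.png

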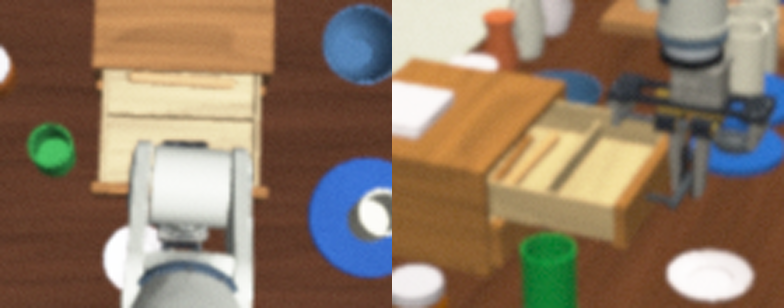

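The drawer is following the gripper: its front and rear compartments both show, and the beaker stands on the wheel. No stop force yet, so I keep pulling gently.

>>> play_rows --pt "0 -1.5 0 0 0 0" --pt "0 -1.5 0 0 0 0" --pt "0 -1.5 0 0 0 0" --pt "0 0 0 0 0 0"

```text
time: 17.32
tcp_pos: [460.4, -25.1, 88.1]
tcp_rot: [2.24, 2.202, -0.0]
ft_force: [0.6, -3.9, 7.4]
opening: 0.114
finger_force: 20.0
```

>>> play_rows --pt "0 -1.5 0 0 0 0" --pt "0 -1.5 0 0 0 0" --pt "0 -1.5 0 0 0 0" --pt "0 0 0 0 0 0"

```text
time: 17.82
tcp_pos: [456.7, -25.0, 88.1]
tcp_rot: [2.239, 2.202, 0.001]
ft_force: [2.4, -4.1, 5.0]
opening: 0.11
finger_force: 20.0
```

Run:
```python
from h import *
T=bot.camera_model("top")
f=lambda x,y:(190+x/2.8-.4,130+y/2.8-.4)
for p,z in(((92,188),134),((268,192),134),((94,67),144),((273,71),144)):print(onz(T,f(*p),z).round(1))
st()
```

```text
[505.4  96.2 134. ]
[ 504.8 -145.5  134. ]
[673.3  97.6 144. ]
[ 673.2 -150.8  144. ]
17.82 tcp [456.7 -25.   88.1] yawY -0.0168 z [ 0.001 -0.    -1.   ] q [-0.06  0.27  2.09 -0.    0.77 -0.04] F [ 2.4 -4.1  5. ] 20.00029295682907
```

>>> play_rows --pt "0 -1.5 0 0 0 0" --pt "0 -1.5 0 0 0 0" --pt "0 0 0 0 0 0"

```text
time: 18.2
tcp_pos: [456.7, -25.0, 88.2]
tcp_rot: [2.236, 2.199, 0.007]
ft_force: [13.3, -4.2, -9.3]
opening: 0.113
finger_force: 20.0
```

>>> play_rows --grip 25 --pt "0 2.5 0 0 0 0" --pt "0 0 0 0 0 0" --pt "0 0 -20 0 0 0" --pt "0 0 -45 0 0 0" --pt "0 0 -50 0 0 0" --pt "0 0 -45 0 0 0" --pt "0 0 0 0 0 0"

```text
time: 19.08
tcp_pos: [457.1, -24.6, 250.6]
tcp_rot: [2.238, 2.2, 0.005]
ft_force: [0.7, 0.3, -0.6]
opening: 0.273
finger_force: 0.0
```

>>> play_rows --grip 60 --pt "49 -8 0 0 0 0" --pt "49 -8 0 0 0 0" --pt "49 -8 0 0 0 0" --pt "49 -8 0 0 0 0" --pt "49 -8 0 0 0 0" --pt "49 -8 0 0 0 0"

```text
time: 19.82
tcp_pos: [411.2, 271.0, 246.1]
tcp_rot: [-2.24, -2.202, 0.005]
ft_force: [0.3, 0.8, 0.5]
opening: 0.653
finger_force: 0.0
```

>>> play_rows --pt "0 0 0 0 0 0.162" --pt "0 0 0 0 0 0.162" --pt "0 0 0 0 0 0.162" --pt "0 0 0 0 0 0.162" --pt "0 0 0 0 0 0.162" --pt "0 0 0 0 0 0.162" --pt "0 0 0 0 0 0.162" --pt "0 0 0 0 0 0" --pt "0 0 0 0 0 0"

```text
time: 20.95
tcp_pos: [412.3, 269.7, 247.0]
tcp_rot: [3.071, 0.66, -0.003]
ft_force: [-0.4, -0.7, 0.0]
opening: 0.652
finger_force: 0.0
```

Run:
```python
from h import *
st()
m=bot.camera_model("wrist");im=bot.read_camera("wrist");cv2.imwrite("pics/w5.png",im[:,:,::-1])
for t,z in(("brush_grip",10),("brush_tip",10),("brush",0),("slot",90),("cab_drawer0_handle",106)):
    print(t,[(np.round(d["point"]).tolist(),round(d["score"],2),onz(m,d["point"],z).round(1)) for d in bot.tip_of("wrist",t)][:3])
```

```text
20.95 tcp [412.3 269.7 247. ] yawY -1.1474 z [-0.002 -0.001 -1.   ] q [0.58 0.11 1.87 0.   1.16 1.72] F [-0.4 -0.7  0. ] 0.0
brush_grip [([253.0, 146.0], 0.69, array([429.2, 280.6,  10. ])), ([161.0, 232.0], 0.65, array([266.9, 347.9,  10. ]))]
brush_tip [([225.0, 285.0], 0.92, array([226.7, 234.7,  10. ])), ([250.0, 45.0], 0.66, array([539. , 332.5,  10. ]))]
brush [([249.0, 118.0], 0.74, array([458.5, 299.5,   0. ]))]
slot []
cab_drawer0_handle []
```

View pics/w5.png

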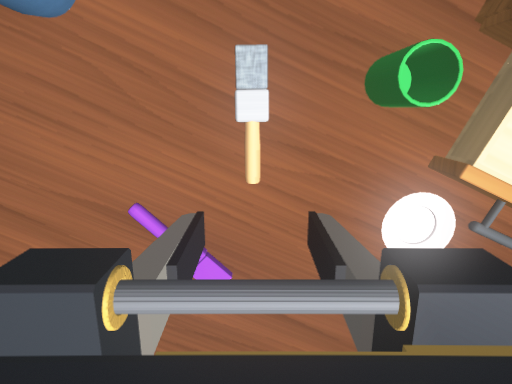

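The wrist picture shows the wooden brush, bristle end at (252,45) and handle end at (253,184), with the purple look-alike separate at (175,240). The wooden one is confirmed.

Run:
```python
from h import *
m=bot.camera_model("wrist")
a=onz(m,(252,45),12);b=onz(m,(253,183.5),10);d=(a-b)[:2];L=np.linalg.norm(d);y=np.arctan2(d[1],d[0]);print(a.round(1),b.round(1),L,y)
g=b[:2]+d/L*51;g2=onz(m,(253,144),20);print(g,g2);to((g[0],g[1],4),down(y-np.pi/2))
```

```text
[540.5 330.9  12. ] [384. 260.  10.] 171.8572828564175 0.4250626370137741
[430.43103177 281.01503802] [433.40447429 281.87728295  20.        ]
shift [ 20.4  -2.9 243.9] turn [-0.     0.    -0.005]
```

>>> play_rows --pt "20 -2.5 0 0 0 0" --pt "0 0 45 0 0 0" --pt "0 0 55 0 0 0" --pt "0 0 55 0 0 0" --pt "0 0 40 0 0 0" --pt "0 0 25 0 0 0" --pt "0 0 10 0 0 0" --pt "0 0 0 0 0 0" --pt "0 0 0 0 0 0"

```text
time: 22.38
tcp_pos: [431.0, 281.0, 18.9]
tcp_rot: [-3.072, -0.655, -0.003]
ft_force: [0.0, 0.6, -0.1]
opening: 0.653
finger_force: 0.0
```

Run:
```python
from h import *
st();to((430.6,281,3),down(0.425-np.pi/2))
```

```text
22.38 tcp [431.  281.   18.9] yawY -1.1509 z [ 0.001  0.001 -1.   ] q [0.57 0.46 2.01 0.   0.67 1.73] F [ 0.   0.6 -0.1] 0.0
shift [-0.4 -0.2 15.9] turn [-0.    -0.002 -0.005]
```

>>> play_rows --pt "0 0 10 0 0 0" --pt "0 0 5 0 0 0" --pt "0 0 0 0 0 0"

```text
time: 22.75
tcp_pos: [429.9, 280.3, 2.5]
tcp_rot: [3.072, 0.655, -0.001]
ft_force: [1.3, 0.1, 0.1]
opening: 0.654
finger_force: 0.0
```

>>> play_rows --grip 8 --squeeze 20 --pt "0 0 0 0 0 0" --pt "0 0 0 0 0 0" --pt "0 0 0 0 0 0" --pt "0 0 0 0 0 0" --pt "0 0 0 0 0 0" --pt "0 0 0 0 0 0"

```text
time: 23.5
tcp_pos: [430.3, 280.5, 3.0]
tcp_rot: [-3.073, -0.654, -0.0]
ft_force: [-1.1, -0.4, 0.6]
opening: 0.201
finger_force: 19.9
```

>>> play_rows --pt "0 0 -15 0 0 0" --pt "0 0 -40 0 0 0" --pt "0 0 -50 0 0 0" --pt "0 0 -50 0 0 0" --pt "0 0 -45 0 0 0" --pt "0 0 -20 0 0 0" --pt "0 0 0 0 0 0"

```text
time: 24.38
tcp_pos: [431.0, 280.9, 225.2]
tcp_rot: [-3.071, -0.654, -0.006]
ft_force: [-0.1, -0.1, -1.1]
opening: 0.203
finger_force: 19.9
```

>>> play_rows --pt "0 0 0 0 0 -0.162" --pt "0 0 0 0 0 -0.162" --pt "0 0 0 0 0 -0.162" --pt "0 0 0 0 0 -0.162" --pt "0 0 0 0 0 -0.162" --pt "0 0 0 0 0 -0.162" --pt "0 0 0 0 0 -0.157" --pt "0 0 0 0 0 0" --pt "0 0 0 0 0 0"

```text
time: 25.5
tcp_pos: [429.8, 280.2, 222.3]
tcp_rot: [-2.249, -2.193, 0.002]
ft_force: [-0.3, 0.2, -0.7]
opening: 0.203
finger_force: 19.9
```

Run:
```python
from h import *
st();to((559.6,-60.8,223),down(-0.0175))
```

```text
25.5 tcp [429.8 280.2 222.3] yawY -0.0254 z [-0.001 -0.001 -1.   ] q [ 0.57  0.17  1.86 -0.    1.11  0.6 ] F [-0.3  0.2 -0.7] 19.876525104045868
shift [-337.6  138.4   -0.6] turn [-0.001  0.001 -0.008]
```

>>> play_rows --pt "-30 12 0 0 0 0" --pt "-44 18 0 0 0 0" --pt "-44 18 0 0 0 0" --pt "-44 18 0 0 0 0" --pt "-44 18 0 0 0 0" --pt "-44 18 0 0 0 0" --pt "-44 18 0 0 0 0" --pt "-44 18 0 0 0 0" --pt "0 0 0 0 0 0" --pt "0 0 0 0 0 0"

```text
time: 26.75
tcp_pos: [560.2, -60.2, 222.5]
tcp_rot: [-2.247, -2.194, 0.001]
ft_force: [-1.2, 0.6, -0.9]
opening: 0.202
finger_force: 19.9
```

Run:
```python
from h import *
st();to((559.6,-60.8,223),down(-0.0175))
m=bot.camera_model("wrist");a=bot.read_camera("wrist")[:,:,::-1]
im=bot.read_camera("side")[:,:,::-1];a=cv2.resize(a,(480,360));b=cv2.resize(im[120:250,180:300],(320,360))
cv2.imwrite("pics/w6.png",np.hstack([a,b]))
```

```text
26.75 tcp [560.2 -60.2 222.5] yawY -0.0241 z [-0.001  0.    -1.   ] q [-0.11  0.25  1.76  0.    1.13 -0.09] F [-1.2  0.6 -0.9] 19.87681657075882
shift [-0.6 -0.6 -0.5] turn [-0.001 -0.    -0.007]
```

View pics/w6.png

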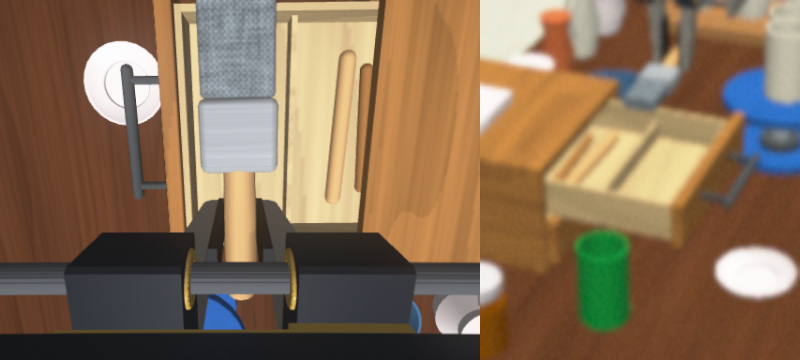

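The wrist view shows the brush lengthwise over the front compartment, with the bar at (132,130) in the resized picture and the divider at (288,120). The two loose sticks are in the rear compartment.

Run:
```python
from h import *
m=bot.camera_model("wrist");k=512/480
for n,p,z in(("b1",(127,70),106),("b2",(138,193),106),("div",(287,60),110),("div",(287,110),110),("pan_in_floor",(203,60),86),("sidewall",(230,8),120),("panelouter",(163,100),134)):print(n,onz(m,(p[0]*k,p[1]*k),z).round(1))
```

```text
b1 [459.   37.4 106. ]
b2 [456.3 -81.8 106. ]
div [606.3  42.5 110. ]
div [607.1  -1.8 110. ]
pan_in_floor [527.4  47.2  86. ]
sidewall [556.1  83.2 120. ]
panelouter [496.9   9.7 134. ]
```

>>> play_rows --pt "0 0 30 0 0 0" --pt "0 0 40 0 0 0" --pt "0 0 25 0 0 0" --pt "0 0 12 0 0 0" --pt "0 0 5 0 0 0" --pt "0 0 0 0 0 0" --pt "0 0 0 0 0 0"

```text
time: 27.72
tcp_pos: [561.4, -60.5, 111.8]
tcp_rot: [2.245, 2.196, 0.002]
ft_force: [0.2, 0.2, -0.2]
opening: 0.204
finger_force: 19.9
```

>>> play_rows --pt "0 0 4 0 0 0" --pt "0 0 4 0 0 0" --pt "0 0 2 0 0 0" --pt "0 0 0 0 0 0"

```text
time: 28.22
tcp_pos: [560.6, -60.5, 100.6]
tcp_rot: [-2.246, -2.197, 0.001]
ft_force: [0.8, 0.1, -1.1]
opening: 0.2
finger_force: 19.9
```

>>> play_rows --pt "0 0 3 0 0 0" --pt "0 0 2 0 0 0" --pt "0 0 0 0 0 0"

```text
time: 28.6
tcp_pos: [560.6, -60.5, 95.7]
tcp_rot: [-2.246, -2.197, 0.0]
ft_force: [0.5, 0.5, -1.2]
opening: 0.203
finger_force: 19.9
```

>>> play_rows --pt "0 0 2 0 0 0" --pt "0 0 1 0 0 0" --pt "0 0 0 0 0 0"

```text
time: 28.98
tcp_pos: [560.7, -60.5, 92.8]
tcp_rot: [-2.246, -2.197, 0.0]
ft_force: [-0.0, 0.3, -0.1]
opening: 0.203
finger_force: 19.9
```

>>> play_rows --pt "0 0 2 0 0 0" --pt "0 0 1 0 0 0" --pt "0 0 0 0 0 0"

```text
time: 29.35
tcp_pos: [560.7, -60.5, 89.8]
tcp_rot: [-2.246, -2.197, 0.0]
ft_force: [0.2, 0.2, -1.3]
opening: 0.201
finger_force: 19.9
```

>>> play_rows --pt "0 0 1.5 0 0 0" --pt "0 0 1 0 0 0" --pt "0 0 0 0 0 0"

```text
time: 29.72
tcp_pos: [560.7, -60.5, 87.3]
tcp_rot: [-2.246, -2.197, 0.0]
ft_force: [-0.0, -0.6, -0.6]
opening: 0.205
finger_force: 19.9
```

>>> play_rows --pt "0 0 1 0 0 0" --pt "0 0 0 0 0 0"

```text
time: 29.98
tcp_pos: [560.7, -60.5, 86.3]
tcp_rot: [-2.246, -2.197, 0.0]
ft_force: [-0.1, -0.4, -0.6]
opening: 0.203
finger_force: 19.9
```

>>> play_rows --pt "0 0 1 0 0 0" --pt "0 0 0 0 0 0"

```text
time: 30.22
tcp_pos: [560.7, -60.5, 85.3]
tcp_rot: [-2.246, -2.197, 0.0]
ft_force: [0.6, -0.4, -0.2]
opening: 0.203
finger_force: 19.9
```

>>> play_rows --pt "0 0 1 0 0 0" --pt "0 0 0 0 0 0"

```text
time: 30.48
tcp_pos: [561.3, -60.5, 84.9]
tcp_rot: [2.245, 2.196, 0.001]
ft_force: [0.1, 0.2, 4.3]
opening: 0.202
finger_force: 19.9
```

>>> play_rows --pt "0 0 1 0 0 0" --pt "0 0 0 0 0 0"

```text
time: 30.72
tcp_pos: [562.4, -60.6, 84.9]
tcp_rot: [2.244, 2.195, 0.003]
ft_force: [-0.4, 0.5, 11.9]
opening: 0.204
finger_force: 19.9
```

>>> play_rows --pt "0 0 1 0 0 0" --pt "0 0 0 0 0 0"

```text
time: 30.98
tcp_pos: [563.4, -60.6, 84.8]
tcp_rot: [2.243, 2.194, 0.006]
ft_force: [0.1, 1.5, 18.6]
opening: 0.204
finger_force: 19.9
```

>>> play_rows --pt "0 0 -2.5 0 0 0" --pt "0 0 0 0 0 0"

```text
time: 31.22
tcp_pos: [560.6, -60.5, 84.8]
tcp_rot: [-2.246, -2.197, 0.0]
ft_force: [-1.3, 0.1, 6.0]
opening: 0.197
finger_force: 19.9
```

>>> play_rows --grip 42 --pt "0 0 0 0 0 0" --pt "0 0 0 0 0 0" --pt "0 0 0 0 0 0" --pt "0 0 -10 0 0 0" --pt "0 0 -35 0 0 0" --pt "0 0 -55 0 0 0" --pt "0 0 -45 0 0 0" --pt "0 0 -20 0 0 0" --pt "0 0 0 0 0 0" --pt "0 0 0 0 0 0"

```text
time: 32.48
tcp_pos: [560.1, -60.4, 249.1]
tcp_rot: [-2.245, -2.196, 0.001]
ft_force: [0.5, 0.1, -0.9]
opening: 0.454
finger_force: 0.0
```

Run:
```python
from h import *
st()
m=bot.camera_model("wrist");a=bot.read_camera("wrist")[:,:,::-1]
im=bot.read_camera("side")[:,:,::-1];a=cv2.resize(a,(480,360));b=cv2.resize(im[120:250,180:300],(320,360))
cv2.imwrite("pics/w7.png",np.hstack([a,b]))
to((457.2,-25,245),down(-0.02))
```

```text
32.48 tcp [560.1 -60.4 249.1] yawY -0.022 z [-0.001  0.    -1.   ] q [-0.11  0.23  1.73 -0.    1.19 -0.09] F [ 0.5  0.1 -0.9] 0.0
shift [  33.1 -103.5    3.8] turn [-0.002 -0.    -0.002]
```

View pics/w7.png

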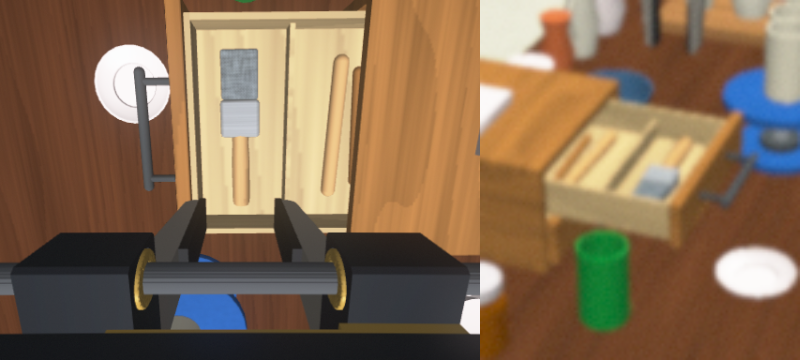

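The brush lies flat and crosswise in the front compartment, from (239,50) to (240,205), clear of the walls. Next: grip the bar and shut the drawer.

>>> play_rows --grip 25 --pt "11 -34 0 0 0 0" --pt "11 -34 0 0 0 0" --pt "11 -35 0 0 0 0" --pt "0 0 0 0 0 0" --pt "0 0 40 0 0 0" --pt "0 0 45 0 0 0" --pt "0 0 30 0 0 0" --pt "0 0 15 0 0 0" --pt "0 0 0 0 0 0"

```text
time: 33.7
tcp_pos: [458.4, -25.3, 119.1]
tcp_rot: [-2.245, -2.196, 0.002]
ft_force: [0.1, -0.5, 0.4]
opening: 0.274
finger_force: 0.0
```

>>> play_rows --pt "0 0 10 0 0 0" --pt "0 0 10 0 0 0" --pt "0 0 10 0 0 0" --pt "0 0 0 0 0 0"

```text
time: 34.2
tcp_pos: [457.9, -25.2, 89.2]
tcp_rot: [-2.245, -2.196, 0.001]
ft_force: [0.2, 0.0, 0.2]
opening: 0.274
finger_force: 0.0
```

>>> play_rows --grip 4 --squeeze 20 --pt "0 0 0 0 0 0" --pt "0 0 0 0 0 0" --pt "0 0 0 0 0 0" --pt "0 0 0 0 0 0"

```text
time: 34.7
tcp_pos: [458.8, -25.2, 90.1]
tcp_rot: [2.245, 2.197, 0.001]
ft_force: [0.7, 0.2, 1.6]
opening: 0.109
finger_force: 20.0
```

>>> play_rows --pt "0 6 0 0 0 0" --pt "0 12 0 0 0 0" --pt "0 16 0 0 0 0" --pt "0 18 0 0 0 0" --pt "0 18 0 0 0 0" --pt "0 18 0 0 0 0" --pt "0 18 0 0 0 0" --pt "0 18 0 0 0 0" --pt "0 14 0 0 0 0" --pt "0 8 0 0 0 0" --pt "0 4 0 0 0 0" --pt "0 0 0 0 0 0"

```text
time: 36.2
tcp_pos: [610.4, -27.6, 90.1]
tcp_rot: [2.246, 2.196, 0.004]
ft_force: [1.0, 5.6, 3.2]
opening: 0.111
finger_force: 20.0
```

>>> play_rows --pt "0 3 0 0 0 0" --pt "0 3 0 0 0 0" --pt "0 3 0 0 0 0" --pt "0 2 0 0 0 0" --pt "0 0 0 0 0 0"

```text
time: 36.83
tcp_pos: [621.0, -27.8, 90.1]
tcp_rot: [2.246, 2.197, 0.003]
ft_force: [0.6, 5.5, 3.9]
opening: 0.116
finger_force: 20.0
```

>>> play_rows --pt "0 1 0 0 0 0" --pt "0 1 0 0 0 0" --pt "0 1 0 0 0 0" --pt "0 1 0 0 0 0" --pt "0 0 0 0 0 0"

```text
time: 37.45
tcp_pos: [622.3, -27.8, 90.1]
tcp_rot: [-2.243, -2.194, 0.002]
ft_force: [-8.7, 6.5, 12.8]
opening: 0.111
finger_force: 20.0
```

>>> play_rows --pt "0 1 0 0 0 0" --pt "0 0 0 0 0 0"

```text
time: 37.7
tcp_pos: [622.3, -27.8, 90.0]
tcp_rot: [-2.242, -2.193, 0.005]
ft_force: [-12.1, 5.1, 16.4]
opening: 0.113
finger_force: 20.0
```

>>> play_rows --grip 22 --pt "0 -3 0 0 0 0" --pt "0 0 0 0 0 0" --pt "0 0 0 0 0 0" --pt "0 0 -10 0 0 0" --pt "0 0 -35 0 0 0" --pt "0 0 -50 0 0 0" --pt "0 0 -45 0 0 0" --pt "0 -30 -20 0 0 0" --pt "0 -50 0 0 0 0" --pt "0 -30 0 0 0 0" --pt "0 0 0 0 0 0"

```text
time: 39.08
tcp_pos: [510.2, -26.4, 250.9]
tcp_rot: [2.245, 2.196, 0.001]
ft_force: [-0.8, 0.0, 0.1]
opening: 0.24
finger_force: 0.0
```

Run:
```python
from h import *
st()
a=[]
for c in("top","side"):
    im=bot.read_camera(c)[:,:,::-1]; a.append(cv2.resize(im[125:265,140:350] if c=="top" else im[120:260,150:330],(400,300),interpolation=cv2.INTER_CUBIC))
cv2.imwrite("pics/w8.png",np.hstack(a))
```

```text
39.08 tcp [510.2 -26.4 250.9] yawY -0.0221 z [ 0.001 -0.    -1.   ] q [-0.05  0.14  1.83 -0.    1.17 -0.03] F [-0.8  0.   0.1] 0.0
```

View pics/w8.png

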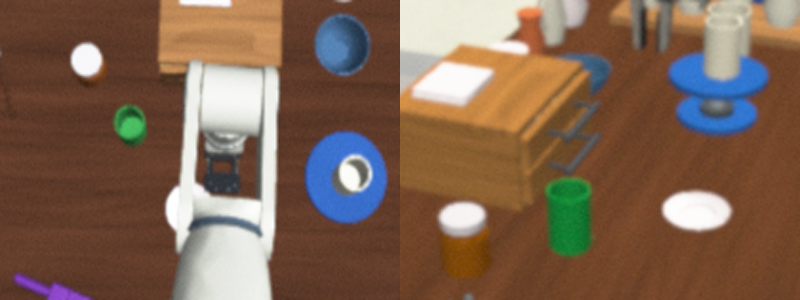

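The drawer is shut with both bars in line, the beaker stands upright near the wheel's middle at (353,173), and the bystanders in view are in place.

```bash
python3 -c "
from cell import bot;print(bot.close_job())"
```

```text
the job is handed in; nothing more can be done
None
```

The job is handed in at about 39 s: the beaker is upright near the middle of the wheel, the brush lies flat and crosswise in the top drawer's front compartment, and that drawer was pushed to its shut stop; in the last pictures the lower drawer is shut and the bystanders in view look unmoved.

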